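Feel for the fuller tin and hold it over the coaster

TASK

First press the raised blue coaster on the lazy susan down until it sits level. Then lift each of the two green-banded tins clear of the slab in turn to feel which is heavier, and stand the lighter one back on the slab. Finish while still holding the heavier tin steady and upright in the gripper, centred above the middle of the coaster and roughly 10 cm above it, touching nothing else, without shifting or upsetting any of the other things.

Things in the scene. Friction and masses are not known exactly. Their poses are not given: they have to be found in the camera images.
- tin_p: one of two outwardly identical closed tins: upright aluminium cylinder with a green band and a green-topped lid, 58 mm diameter, 85 mm tall, rigid, loose, stiff enough to grip firmly round its side; origin at the centre of its underside, z up its axis. One of the two is fuller: it weighs 0.31 to 0.42 kg, the other 0.15 to 0.21 kg; which of them is random each time and cannot be seen. Stands on the slab to the left or right of the turntable.
- tin_q: one of two outwardly identical closed tins: upright aluminium cylinder with a green band and a green-topped lid, 58 mm diameter, 85 mm tall, rigid, loose, stiff enough to grip firmly round its side; origin at the centre of its underside, z up its axis. One of the two is fuller: it weighs 0.31 to 0.42 kg, the other 0.15 to 0.21 kg; which of them is random each time and cannot be seen. Stands on the slab to the left or right of the turntable.
- coaster (a joint): tilt of the coaster in rad: 0 lies level (its lowest, a hard stop), starts at 0.16 to 0.30. The stiff hinge (no spring) holds it where it is left; pressing it down near its raised edge takes about 4 N.
- coaster_mid (a point): centre of the upper face of the coaster, a plain blue disc, 90 mm diameter, 6 mm thick, hinged on its side nearest the middle of the turntable by a tab (hinge line 48 mm from this point); 34.5 mm above the slab when level
- coaster_edge (a point): point on the upper face of the coaster at its raised outer edge, 45 mm from coaster_mid and 93 mm from the hinge line, opposite the hinge; 34.5 mm above the slab when level
- turntable: wooden lazy susan, 300 mm diameter, top 28 mm above the slab; it is locked and does not turn or slide. Origin at the centre of its underside, on the slab. The coaster's centre lies 90 mm from its axis towards its own -x
- bowl: white ceramic bowl on the turntable, 112 mm across, 55 mm tall, origin at the centre of its underside; leave alone
- jar: glass jar with a steel flip-top lid on the turntable, 72 mm diameter, 99 mm tall, origin at the centre of its underside; leave alone
- scoop: red plastic scoop lying on the slab, 187 mm long along its x, 60 mm wide, 34 mm tall, origin on its underside near the middle; leave alone
- fork: steel fork lying on the slab, 192 mm long along its x, 25 mm wide, 4 mm thick, origin on its underside near the middle; leave alone
- flat_tin_low: lower of two stacked wide aluminium tins with yellow bands, 101 mm diameter, 40 mm tall, origin at the centre of its underside; leave alone
- flat_tin_top: upper of the two stacked wide tins, same size; leave alone
Things that resemble listed ones, but are neither listed nor needed, are in the scene too. What is shaped like the tin_q but purple is not meant.

How it is judged (in metres and radians):
On the way, in this order (a step that is already met when the one before it is completed fails the run):
1. the coaster is pressed level (tilt under 0.04 rad) while both tins stand on the slab (value of joint coaster below 0.04 rad and height (world z) of each of tin_p, tin_q below 0.008 m and angle between each of tin_p, tin_q's own z axis and vertical below 0.1 rad), for 0.2 s.
2. the lighter tin is lifted clear of the slab by the gripper while the heavier stands on the slab (the heavier may have been lifted and put back before) ((((height (world z) of tin_q above 0.02 m and contact force between tin_q and the fingers above 0.5 N) and (height (world z) of tin_p below 0.008 m and angle between tin_p's own z axis and vertical below 0.1 rad) and contact force between tin_p and table above 2.55 N) or ((height (world z) of tin_p above 0.02 m and contact force between tin_p and the fingers above 0.5 N) and (height (world z) of tin_q below 0.008 m and angle between tin_q's own z axis and vertical below 0.1 rad) and contact force between tin_q and table above 2.55 N))), for 0.2 s.
3. the heavier tin is lifted clear of the slab by the gripper while the lighter stands upright on the slab ((((height (world z) of tin_p above 0.02 m and contact force between tin_p and the fingers above 0.5 N) and (height (world z) of tin_q below 0.008 m and angle between tin_q's own z axis and vertical below 0.1 rad) and contact force between tin_q and table below 2.55 N) or ((height (world z) of tin_q above 0.02 m and contact force between tin_q and the fingers above 0.5 N) and (height (world z) of tin_p below 0.008 m and angle between tin_p's own z axis and vertical below 0.1 rad) and contact force between tin_p and table below 2.55 N))), for 0.2 s.
At the end, for the whole second after the job is handed in: Heavier tin held still in the gripper, upright (0.2 rad), within 35 mm of the coaster's axis, underside 75-215 mm above the slab, touching nothing else; coaster level (0.04 rad); lighter tin released, upright on the slab; other things within 25 mm of their start (((value of joint coaster below 0.04 rad and contact force between tin_q and table between 0.8 and 2.55 N and contact force between tin_p and the fingers above 1 N and horizontal distance between tin_p and coaster_mid below 0.035 m and height (world z) of tin_p between 0.075 and 0.215 m and angle between tin_p's own z axis and vertical below 0.2 rad and linear speed of each of tin_p, tin_q below 0.03 m/s and contact force between each of tin_p, the fingers, the arm and turntable below 0.05 N and contact force between tin_p and bowl below 0.05 N and contact force between tin_p and jar below 0.05 N and (height (world z) of tin_q below 0.008 m and angle between tin_q's own z axis and vertical below 0.1 rad) and contact force between tin_q and the fingers below 0.05 N and contact force between tin_q and fork below 0.05 N and contact force between tin_q and scoop below 0.05 N and (distance of each of bowl, jar, scoop, fork, flat_tin_low, flat_tin_top from where it was at the start of the episode below 0.025 m and angle between each of bowl, jar, scoop, fork, flat_tin_low, flat_tin_top's own z axis and vertical below 0.15 rad)) or (value of joint coaster below 0.04 rad and contact force between tin_p and table between 0.8 and 2.55 N and contact force between tin_q and the fingers above 1 N and horizontal distance between tin_q and coaster_mid below 0.035 m and height (world z) of tin_q between 0.075 and 0.215 m and angle between tin_q's own z axis and vertical below 0.2 rad and linear speed of each of tin_q, tin_p below 0.03 m/s and contact force between each of tin_q, the fingers, the arm and turntable below 0.05 N and contact force between tin_q and bowl below 0.05 N and contact force between tin_q and jar below 0.05 N and (height (world z) of tin_p below 0.008 m and angle between tin_p's own z axis and vertical below 0.1 rad) and contact force between tin_p and the fingers below 0.05 N and contact force between tin_p and fork below 0.05 N and contact force between tin_p and scoop below 0.05 N and (distance of each of bowl, jar, scoop, fork, flat_tin_low, flat_tin_top from where it was at the start of the episode below 0.025 m and angle between each of bowl, jar, scoop, fork, flat_tin_low, flat_tin_top's own z axis and vertical below 0.15 rad)))); the arm keeps its last pose, push and grip.
It fails at once if bowl, jar, scoop, fork or a flat tin is shifted by more than 25 mm or tipped (distance of any of bowl, jar, scoop, fork, flat_tin_low, flat_tin_top from where it was at the start of the episode above 0.025 m or angle between any of bowl, jar, scoop, fork, flat_tin_low, flat_tin_top's own z axis and vertical above 0.4 rad).
It fails at once if a green-banded tin is knocked over (angle between any of tin_p, tin_q's own z axis and vertical above 0.7 rad).
It fails at once if a green-banded tin is let go in mid-air ((height (world z) of tin_p above 0.04 m and contact force between tin_p and the fingers below 0.02 N) or (height (world z) of tin_q above 0.04 m and contact force between tin_q and the fingers below 0.02 N)).
It also fails if it takes over 72 s, if anything falls off the work surface, if the arm or the gripper's body presses on something with over 40 N, if the wrist force passes 120 N, or if a joint passes its speed limit or range.

ROBOT

A 6-joint arm with a two-finger parallel gripper is mounted at the origin on the work surface. World frame = base frame: x ahead of the robot, y to its left, z up, the work surface at z = 0. Lengths are in mm, angles in degrees, forces in N, time in s.
With the tool pointing down it reaches from about 350 to 850 mm from the base axis. Payload 8.1 kg.
Tool frame: the origin (TCP) lies midway between the tips of the shut fingers; the grasp point (between the pads) lies 19 mm behind it; z points along the fingers, y is the direction in which the jaws open and shut (so a half turn about z gives the same grasp; the last joint's range is limited). The gripper opens to 85 mm and grips with 20 to 120 N. Pads are 22 mm wide; open, the fingers measure 114 mm over their backs; the gripper's body (76 mm by 85 mm) begins 54 mm behind the grasp point. The pads swing forward as they close: fully open they stand 13 mm farther back than shut.
Start: joints at [-72.731, 7.471, 85.268, -0, 87.261, -4.893], TCP at [226.356, -555.669, 231.292] pointing down, gripper open.
Joint ranges: [-169.43, 169.43], [-51.17, 129.36], [1.28, 143.12], [-76.62, 256.62], [0, 156.53], [-152.29, 152.29]. Speed limits (degrees/s): [136.94, 136.94, 159.86, 180, 180, 180].

INTERFACE

Orientations are given as [roll, pitch, yaw] about the fixed x, y, z axes, in that order (R = Rz(yaw) Ry(pitch) Rx(roll)).
In Python, from bench import telemetry, snapshot, camera_params, job gives the robot as it stands. The module is installed in compiled form; this text tells all that it offers.
- The arm moves only by the shell command python3 -m jog 'ROWS' [FORCE]. ROWS is JSON, a list that holds one entry, the list of rows, each a list of 7 numbers: the shift along the tool's x, y, z in units of 50 mm (1.0 is 50 mm), then the turn, a rotation vector about the tool's x, y, z in units of 2 pi rad (1.0 is 2 pi rad), then the opening, from 0 (shut) to 1 (fully open). In form: [[[dx, dy, dz, rx, ry, rz, claw], ...]]. A call has 1 to 12 rows; each row shifts and turns the commanded pose from where the row before left it, along the tool's axes as they then stand; what a row does not reach is not made up. A row lasts 1/8 s, in which the tool goes at most 62.5 mm and 10.7 degrees, less where a joint would pass 70% of its speed; a pose out of reach is approached as far as the arm can. A call with a number of a shift or a turn outside -1 to 1 is refused whole. A call with a gripper value outside its range is refused whole. The fingers move at their own pace and stop on an object; FORCE is the grip in N (left out, the last holds). Time passes only in rows, so rows that do not move let the fingers close. It gives the time, the measured TCP pose, the force and the opening at its end, in the units of the state.
- telemetry.sense(): the state, without advancing time (a new reading comes with each control period).
- snapshot(name): name is "scene" or "top" or "wrist"; returns (picture, depth): 480x640x3 uint8, red, green, blue; 480x640 float32, mm along the optical axis (not along the pixel's ray), 0 where there is no reading.
- camera_params(name): a dict with "K" (3x3 intrinsics, pixels), "D" ([k1, k2, p1, p2, k3] as OpenCV has them; the pictures are not rectified), "extrinsics" (4x4, takes a point from camera to world coordinates). Camera axes: x right, y down, z forward; pixel columns grow to the right and rows downward; lengths in mm; the calibration is good to about 2 mm. A picture is of the moment at which its call begins: read the wrist's pose just before it. camera_params takes no time and is no camera call; for the wrist camera it gives the pose at the moment of the call.
- job.hand_in(): hands the job in, once; it reports no verdict.
The state is a dict: "time": time; "joint_pos": joint angles; "qd": joint speeds; "joint_efforts": joint torques, N m; "tool_pos": TCP position; "tcp_rot": TCP orientation; "ft_force": force on the tool from outside, world axes, zero at the start; "wrist_torque": the same for the moment, N m; "finger_gap": finger opening in mm.
Only numpy, scipy, OpenCV 4.12 (cv2) and the standard library are available. Lean on these libraries where they do the work, as an engineer would, in place of code of your own. Each camera call takes 0.05 s, during which the arm holds its last target. There are 200 camera calls.

## Working session

There is one attempt and no reset: what is moved stays moved. The work goes in short steps, Python scripts to look and compute and a shell command to move; the robot and the scene stay as the last step left them, time stands still between calls to the robot, and variables do not carry over. Pictures are saved under pics/ and viewed, about 8 in all and at most 12, crops included, and the job is handed in when it is done.

```bash
mkdir -p pics; cat > h.py <<'E'
import numpy as np,cv2
from bench import telemetry,snapshot,camera_params,job
def take(n):
    p=camera_params(n);im,d=snapshot(n);np.savez(f'{n}.npz',im=im,d=d,K=p['K'],D=p['D'],T=p['extrinsics']);return im,d
def cloud(n):
    z=np.load(f'{n}.npz');d=z['d'];v,u=np.mgrid[0:480,0:640]
    q=cv2.undistortPoints(np.stack([u,v],-1).reshape(-1,1,2).astype(float),z['K'],z['D']).reshape(480,640,2)
    P=np.concatenate([q*d[...,None],d[...,None]],-1);T=z['T']
    return z['im'],d,P@T[:3,:3].T+T[:3,3]
def save(im,f): cv2.imwrite('pics/'+f,im[...,::-1])
E
python3 - <<'E'
from h import *
for n in('scene','top'):
    im,d=take(n);save(im,n+'1.png')
s=telemetry.sense();print(s)
E
```

```text
{'time': 0.1, 'joint_pos': array([-7.27293257e+01,  7.51190206e+00,  8.53246587e+01,  9.18350715e-04,
        8.72622329e+01, -4.89433418e+00]), 'qd': array([ 0.03268396, -0.07677592, -0.08573792,  0.06935675,  0.06196156,
       -0.07159306]), 'joint_efforts': array([ 1.25637929e-03, -5.70951104e+01, -5.01942980e+01, -2.03616728e-04,
        8.02969647e-03, -1.50684048e-05]), 'tool_pos': array([ 226.22655717, -555.16502476,  230.32213618]), 'tcp_rot': array([-1.79901645e+02, -9.34279735e-03,  2.21649558e+01]), 'ft_force': array([-0.50658986,  0.19432676, -0.11111177]), 'wrist_torque': array([-0.00697426,  0.06900961, -0.03226843]), 'finger_gap': 85.51756945457599}
```

View pics/scene1.png

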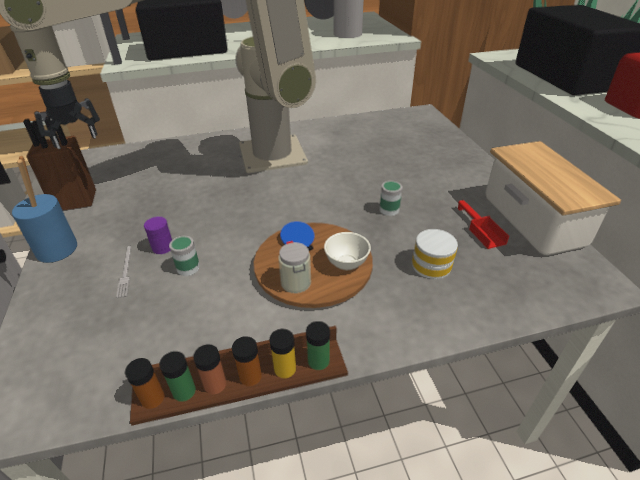

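View pics/top1.png

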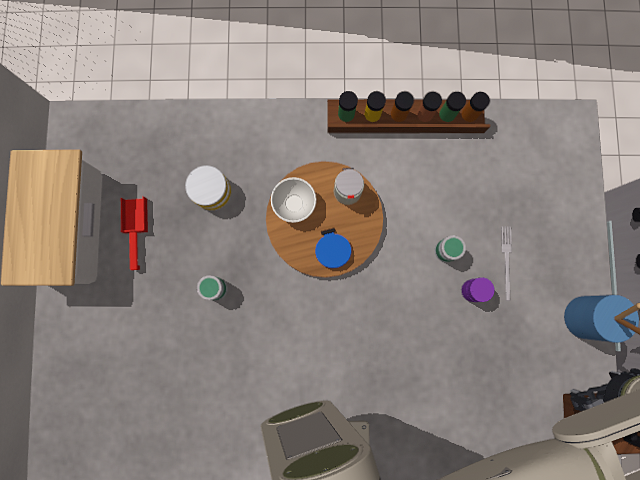

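The top view shows green-lidded tins at (453,248) and (211,288), and the blue coaster at (333,250) with its hinge tab at (328,231). Things that could be mistaken for the tins: the purple tin at (478,291), green spice jars in the rack at (348,105) and (456,105), and the yellow-banded stack at (207,187). I choose the two green lids.

```bash
python3 - <<'E'
from h import *
im,d,P=cloud('top')
hsv=cv2.cvtColor(im,cv2.COLOR_RGB2HSV)
def rep(n,m):
    q=P[m];r=np.median(q[:,:2],0);c,rad=cv2.minEnclosingCircle(q[:,:2].astype(np.float32));print(n,len(q),r.round(1),'circ',np.round(c,1),round(rad,1),'z',np.percentile(q[:,2],[5,50,95]).round(1))
def box(u,v,r):
    m=np.zeros((480,640),bool);m[v-r:v+r,u-r:u+r]=1;return m
for n,u,v in(('right',453,248),('left',211,288)):
    rep(n,box(u,v,22)&(P[...,2]>78)&(P[...,2]<95))
rep('purple',box(478,291,22)&(P[...,2]>60))
m=box(333,250,30)&(hsv[...,0]>100)&(hsv[...,0]<130)&(hsv[...,1]>150)
rep('coaster',m)
q=P[m&(P[...,2]>30)];A=np.c_[q[:,:2],np.ones(len(q))];c=np.linalg.lstsq(A,q[:,2],rcond=None)[0];print('plane',c,np.degrees(np.arctan(np.hypot(c[0],c[1]))), np.degrees(np.arctan2(c[1],c[0])))
rep('tab',box(328,232,5)&(hsv[...,2]<60))
tt=box(325,220,62)&(P[...,2]>15)&(P[...,2]<34);rep('turntable',tt)
rep('jar',box(349,184,20)&(P[...,2]>100)); rep('bowl',box(294,200,28)&(P[...,2]>70))
rep('fork',box(506,262,40)&(P[...,2]>3)&(P[...,2]<20)&(np.abs(np.mgrid[0:480,0:640][1]-506)<8))
c=[im[v-45:v+45,u-45:u+45] for u,v in((453,248),(211,288),(333,250))]
save(cv2.resize(np.hstack(c),None,fx=2.9,fy=2.9,interpolation=cv2.INTER_CUBIC),'crop1.png')
E
```

```text
right 456 [ 533.4 -315.6] circ [ 534.2 -315.8] 30.1 z [81.  85.5 89.4]
left 468 [438.1 274.8] circ [438.3 275.8] 30.0 z [80.7 85.1 88.6]
purple 541 [ 430.9 -378.2] circ [ 415.2 -197.6] 213.3 z [71.2 85.1 89.7]
coaster 955 [530.2 -24.1] circ [487.7  -2.8] 92.4 z [35.8 46.9 55.9]
plane [-1.49162525e+00  3.19830975e-01  8.49524373e+02] 56.754739593324416 167.8980085129497
tab 32 [579.5 -11.4] circ [579.4 -11.5] 12.7 z [30.  37.1 41.8]
turntable 7255 [599.5  -2.3] circ [616.9  -2.6] 150.3 z [23.6 28.  32.4]
jar 727 [682.3 -61. ] circ [562.4 -23. ] 169.7 z [106.9 126.3 130.9]
bowl 410 [665.2  76.3] circ [551.5  53.1] 159.2 z [71.8 80.3 86.9]
fork 380 [ 520.7 -474.6] circ [ 504.5 -470.7] 103.7 z [3.2 4.9 9.3]
```

View pics/crop1.png

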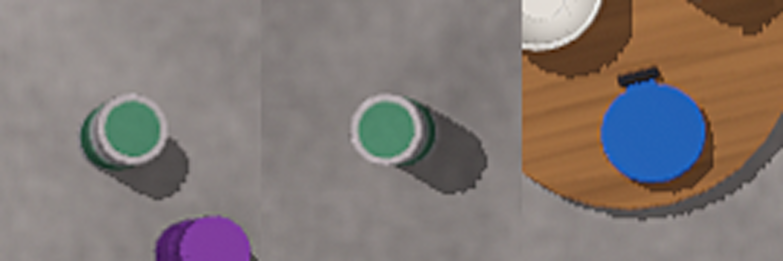

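The crops confirm two green lids with aluminium rims and the blue coaster with its black hinge tab. The purple tin is separate. The right tin is at (534,-316), the left at (438,275), and the coaster's level centre is about (530,-24) with its raised edge near (486,-35).

```bash
cat >> h.py <<'E'
from scipy.spatial.transform import Rotation as Ro
def go(x,y,z,n=None,yaw=22.165):
    s=telemetry.sense();R=Ro.from_euler('xyz',s['tcp_rot'],degrees=True)
    Rt=Ro.from_euler('xyz',[180,0,yaw],degrees=True)
    d=R.inv().apply(np.array([x,y,z])-s['tool_pos'])/50
    rv=(R.inv()*Rt).as_rotvec()/(2*np.pi)
    n=n or int(np.ceil(np.linalg.norm(d)/.8))
    print('t',round(s['time'],2),'pos',s['tool_pos'].round(1),'rot',s['tcp_rot'].round(2),'F',s['ft_force'].round(2),'M',s['wrist_torque'].round(3),'gap',round(s['finger_gap'],1),'\nrows',n,'each',(d/n).round(4),'tot',d.round(3),'turn',rv.round(4))
E
python3 -c "
from h import *
go(494,-33,231,16)"
```

```text
t 0.1 pos [ 226.2 -555.2  230.3] rot [-1.799e+02 -1.000e-02  2.216e+01] F [-0.51  0.19 -0.11] M [-0.007  0.069 -0.032] gap 85.5 
rows 16 each [ 5.562e-01 -4.782e-01  1.000e-04] tot [ 8.900e+00 -7.651e+00  1.000e-03] turn [-0.0003 -0.     -0.    ]
```

```bash
python3 -m jog '[[[0.55,-0.48,0,0,0,0,0],[0.55,-0.48,0,0,0,0,0],[0.55,-0.48,0,0,0,0,0],[0.55,-0.48,0,0,0,0,0],[0.55,-0.48,0,0,0,0,0],[0.55,-0.48,0,0,0,0,0],[0.55,-0.48,0,0,0,0,0],[0.55,-0.48,0,0,0,0,0],[0.55,-0.48,0,0,0,0,0],[0.55,-0.48,0,0,0,0,0],[0.55,-0.48,0,0,0,0,0],[0.55,-0.48,0,0,0,0,0]]]' 30
python3 -m jog '[[[0.55,-0.48,0,0,0,0,0],[0.55,-0.48,0,0,0,0,0],[0.55,-0.48,0,0,0,0,0],[0.55,-0.48,0,0,0,0,0],[0,0,0,0,0,0,0],[0,0,0,0,0,0,0]]]'
python3 -c "
from h import *
go(494,-33,90,4)"
```

```text
time: 1.6
tool_pos: [423.5, -163.2, 231.0]
tcp_rot: [-180.0, 0.0, 22.2]
ft_force: [0.1, 0.4, -0.6]
finger_gap: 0.2
time: 2.35
tool_pos: [488.6, -34.3, 230.9]
tcp_rot: [-180.0, 0.1, 22.2]
ft_force: [0.4, -0.5, -0.4]
finger_gap: 0.4
t 2.35 pos [488.6 -34.3 230.9] rot [-1.7999e+02  6.0000e-02  2.2190e+01] F [ 0.43 -0.46 -0.43] M [ 0.005 -0.048  0.048] gap 0.4 
rows 4 each [0.0283 0.0042 0.7045] tot [0.113 0.017 2.818] turn [-0.      0.0002  0.0001]
```

```bash
python3 -m jog '[[[0.11,0.02,0.8,0,0,0,0],[0,0,0.8,0,0,0,0],[0,0,0.8,0,0,0,0],[0,0,0.8,0,0,0,0],[0,0,0.1,0,0,0,0],[0,0,0.1,0,0,0,0],[0,0,0.1,0,0,0,0],[0,0,0.1,0,0,0,0],[0,0,0.1,0,0,0,0],[0,0,0.1,0,0,0,0]]]'

```

```text
time: 3.6
tool_pos: [494.7, -33.0, 41.3]
tcp_rot: [180.0, -0.0, 22.2]
ft_force: [-2.5, -0.8, 3.9]
finger_gap: -0.1
```

```bash
python3 -m jog '[[[0,0,0.06,0,0,0,0],[0,0,0.06,0,0,0,0],[0,0,0.04,0,0,0,0],[0,0,0,0,0,0,0]]]'

```

```text
time: 4.1
tool_pos: [494.4, -33.0, 34.1]
tcp_rot: [-180.0, 0.0, 22.2]
ft_force: [-8.2, -1.5, 13.8]
finger_gap: -0.1
```

```bash
python3 -m jog '[[[0,0,0.02,0,0,0,0],[0,0,0,0,0,0,0],[0,0,0,0,0,0,0],[0,0,-0.5,0,0,0,0],[0,0,-0.8,0,0,0,0],[0,0,-0.8,0,0,0,0],[0,0,-0.8,0,0,0,0.5],[0,0,-0.8,0,0,0,1],[0,0,0,0,0,0,1]]]'
python3 -c "
from h import *
take('top');im,d,P=cloud('top');save(cv2.resize(im[120:340,180:540],None,fx=2.2,fy=2.2),'p4.png')
hsv=cv2.cvtColor(im,cv2.COLOR_RGB2HSV)
m=np.zeros((480,640),bool);m[210:285,300:370]=1
m&=(hsv[...,0]>100)&(hsv[...,0]<130)&(hsv[...,1]>150)&(P[...,2]<80)&(P[...,2]>25)
q=P[m];print(len(q),np.median(q,0),np.percentile(q[:,0],[2,98]),[np.median(q[(q[:,0]>a)&(q[:,0]<a+20),2]) for a in(485,505,525,545)])
go(534,-316,231)"
```

```text
time: 5.22
tool_pos: [496.9, -33.0, 221.3]
tcp_rot: [179.8, -0.4, 22.2]
ft_force: [0.5, -0.9, -0.6]
finger_gap: 54.4
16 [5.02039342e+02 1.25501775e-01 3.36842682e+01] [484.24159222 551.71423921] [np.float64(32.53087416559083), np.float64(34.97462343818802), np.float64(35.89927840429141), np.float64(33.18896414799053)]
t 5.28 pos [495.7 -32.8 218.8] rot [179.91  -0.19  22.17] F [-0.15  0.14 -0.33] M [-0.057  0.028 -0.052] gap 61.5 
rows 8 each [-0.1784  0.6918 -0.0301] tot [-1.427  5.534 -0.241] turn [ 0.0002 -0.0005  0.    ]
```

View pics/p4.png

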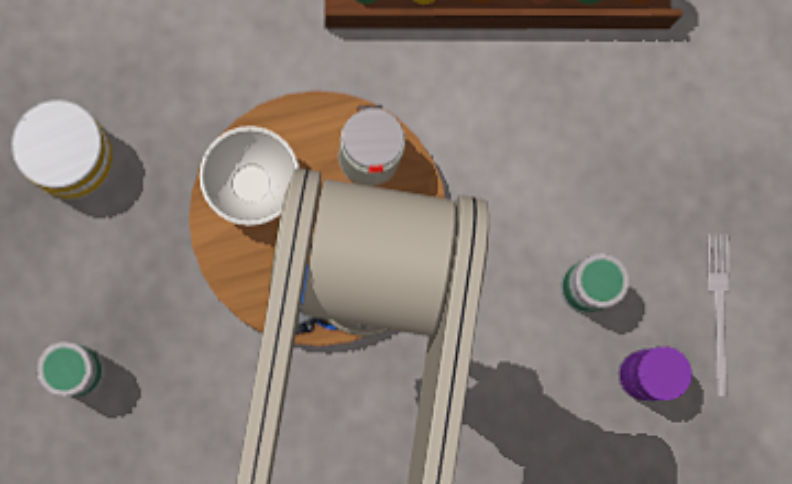

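The arm hides the coaster here, so I'll recheck it from the next position. Nothing else has moved.

```bash
python3 -m jog '[[[-0.18,0.69,0,0,0,0,1],[-0.18,0.69,0,0,0,0,1],[-0.18,0.69,0,0,0,0,1],[-0.18,0.69,0,0,0,0,1],[-0.18,0.69,0,0,0,0,1],[-0.18,0.69,0,0,0,0,1],[-0.18,0.69,0,0,0,0,1],[-0.17,0.69,0,0,0,0,1],[0,0,0,0,0,0,1],[0,0,0,0,0,0,1]]]'
cat > tin.py <<'E'
from h import *
import sys
x,y=float(sys.argv[1]),float(sys.argv[2])
take('wrist');im,d,P=cloud('wrist')
m=(np.hypot(P[...,0]-x,P[...,1]-y)<50)&(P[...,2]>79)&(P[...,2]<93)&(d>0)
q=P[m];print(len(q));c,r=cv2.minEnclosingCircle(q[:,:2].astype(np.float32));print('circ',c,r,'med',np.median(q,0))
save(im,sys.argv[3])
take('top');im,d,P=cloud('top');hsv=cv2.cvtColor(im,cv2.COLOR_RGB2HSV)
m=(np.hypot(P[...,0]-530,P[...,1]+24)<48)&(hsv[...,0]>100)&(hsv[...,0]<130)&(hsv[...,1]>150)&(P[...,2]>25)&(P[...,2]<70)
q=P[m];print('coaster',len(q),q.mean(0).round(1))
if len(q)>50:
    A=np.c_[q[:,:2]-q[:,:2].mean(0),np.ones(len(q))];print('plane',np.linalg.lstsq(A,q[:,2],rcond=None)[0])
go(*c,28,5)
E
python3 tin.py 534 -316 w1.png
```

```text
time: 6.52
tool_pos: [531.8, -314.6, 215.4]
tcp_rot: [-179.8, 0.1, 22.1]
ft_force: [0.2, 0.2, -1.0]
finger_gap: 85.4
4695
circ (534.3134155273438, -312.96002197265625) 29.856657028198242 med [ 535.85937612 -312.6013869    85.19421263]
coaster 976 [528.3 -24.6  34.4]
plane [5.51166411e-03 3.11799936e-03 3.44140528e+01]
t 6.62 pos [ 532.2 -314.3  216.4] rot [-1.7992e+02  3.0000e-02  2.2210e+01] F [-0.57 -0.58 -0.2 ] M [ 0.034  0.03  -0.021] gap 85.6 
rows 5 each [ 0.0104 -0.0008  0.7537] tot [ 0.052 -0.004  3.768] turn [-0.0002  0.0001  0.0001]
```

View pics/w1.png

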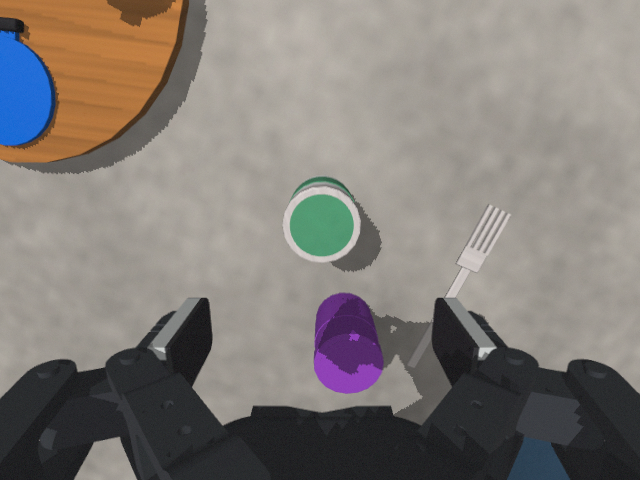

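The coaster is level (slope 0.006), centred at (528,-25). The wrist view shows the green tin at (321,226), clear between the fingers, with the purple tin well behind it. Next I descend and grip.

```bash
python3 -m jog '[[[0.05,0,0.76,0,0,0,1],[0,0,0.76,0,0,0,1],[0,0,0.76,0,0,0,1],[0,0,0.76,0,0,0,1],[0,0,0.5,0,0,0,1],[0,0,0.2,0,0,0,1],[0,0,0,0,0,0,1]]]'
for i in 1 2 3 4; do python3 -m jog '[[[0,0,0,0,0,0,1]]]'|grep -E 'force|pos'; done
python3 -c "
from h import *
print(telemetry.sense()['joint_efforts'].round(3))
go(534.3,-313.5,28,1)"
```

```text
time: 7.5
tool_pos: [534.6, -313.8, 30.2]
tcp_rot: [-180.0, 0.0, 22.2]
ft_force: [0.5, -0.5, -0.2]
finger_gap: 85.2
tool_pos: [535.7, -315.0, 32.0]
ft_force: [0.5, 0.6, 0.1]
tool_pos: [535.6, -315.2, 31.9]
ft_force: [0.7, -0.1, -0.2]
tool_pos: [535.2, -314.9, 31.2]
ft_force: [-0.5, -0.4, -0.7]
tool_pos: [534.8, -314.7, 30.7]
ft_force: [1.0, 0.5, -0.5]
[ 1.3000e-02 -6.3185e+01 -4.4591e+01  1.0000e-03 -6.0000e-03  0.0000e+00]
t 8.0 pos [ 534.8 -314.7   30.7] rot [ 1.7997e+02 -2.0000e-02  2.2160e+01] F [ 0.99  0.51 -0.48] M [-0.021  0.026 -0.012] gap 85.3 
rows 1 each [-0.0007 -0.0266  0.0532] tot [-0.001 -0.027  0.053] turn [ 0.0001 -0.     -0.    ]
```

```bash
python3 -m jog '[[[0,-0.02,0,0,0,0,0.6],[0,0,0,0,0,0,0.4],[0,0,0,0,0,0,0.4],[0,0,0,0,0,0,0.4],[0,0,0,0,0,0,0.4],[0,0,0,0,0,0,0.4],[0,0,0,0,0,0,0.4]]]' 50
python3 -m jog '[[[0,0,-0.2,0,0,0,0.4],[0,0,-0.4,0,0,0,0.4],[0,0,-0.4,0,0,0,0.4],[0,0,0,0,0,0,0.4],[0,0,0,0,0,0,0.4],[0,0,0,0,0,0,0.4],[0,0,0,0,0,0,0.4]]]'
for i in 1 2 3 4 5 6; do python3 -m jog '[[[0,0,0,0,0,0,0.4]]]'|grep -E 'force'; done
python3 -c "
from h import *
print(telemetry.sense()['joint_efforts'].round(3))
go(534.3,-313.5,30.7,1)"
```

```text
time: 8.88
tool_pos: [534.5, -313.7, 30.6]
tcp_rot: [180.0, -0.0, 22.2]
ft_force: [-0.6, 1.9, 5.4]
finger_gap: 57.8
time: 9.75
tool_pos: [533.8, -313.3, 79.4]
tcp_rot: [-179.9, 0.0, 22.2]
ft_force: [-0.4, 0.5, -1.3]
finger_gap: 57.8
ft_force: [-0.7, -0.5, -1.5]
ft_force: [0.2, -0.3, -1.4]
ft_force: [-0.5, -0.4, -2.4]
ft_force: [0.6, -0.2, -1.5]
ft_force: [-0.6, 0.2, -1.7]
ft_force: [1.0, -0.0, -1.6]
[-1.0000e-03 -6.2879e+01 -4.7237e+01 -1.0000e-03  2.0000e-03  0.0000e+00]
t 10.5 pos [ 534.3 -313.6   80.3] rot [-180.     -0.     22.16] F [ 1.01 -0.03 -1.55] M [-0.03   0.009 -0.013] gap 57.9 
rows 1 each [ 6.000e-04 -2.100e-03  9.922e-01] tot [ 0.001 -0.002  0.992] turn [-0. -0. -0.]
```

Mean wrist load is about -1.65 N against an unloaded -0.3 N, so this tin weighs about 1.4 N. That makes the right tin the lighter one, and I stand it back down.

```bash
python3 -m jog '[[[0,0,0.4,0,0,0,0.4],[0,0,0.35,0,0,0,0.4],[0,0,0.15,0,0,0,0.4],[0,0,0.05,0,0,0,0.4],[0,0,0.03,0,0,0,0.4],[0,0,0,0,0,0,0.4],[0,0,0,0,0,0,0.4]]]'

```

```text
time: 11.38
tool_pos: [534.7, -313.9, 31.9]
tcp_rot: [180.0, -0.0, 22.2]
ft_force: [1.0, 0.8, -1.3]
finger_gap: 57.9
```

```bash
python3 -m jog '[[[0,0,0.02,0,0,0,0.4],[0,0,0.015,0,0,0,0.4],[0,0,0,0,0,0,0.4],[0,0,0,0,0,0,0.4]]]'

```

```text
time: 11.88
tool_pos: [534.6, -313.8, 30.6]
tcp_rot: [180.0, -0.0, 22.2]
ft_force: [-1.7, 1.4, 6.2]
finger_gap: 57.9
```

```bash
python3 -m jog '[[[0,0,-0.01,0,0,0,0.72],[0,0,0,0,0,0,0.85],[0,0,0,0,0,0,1],[0,0,0,0,0,0,1],[0,0,0,0,0,0,1],[0,0,-0.4,0,0,0,1],[0,0,-0.8,0,0,0,1],[0,0,-0.8,0,0,0,1],[0,0,-0.8,0,0,0,1],[0,0,-0.8,0,0,0,1],[0,0,0,0,0,0,1]]]'
python3 -c "
from h import *
go(437,275,216,16)"
```

```text
time: 13.25
tool_pos: [536.6, -315.2, 217.0]
tcp_rot: [179.5, -0.3, 22.2]
ft_force: [0.4, 0.1, 0.1]
finger_gap: 85.0
t 13.25 pos [ 536.6 -315.2  217. ] rot [179.52  -0.31  22.16] F [0.42 0.09 0.12] M [-0.056 -0.01  -0.024] gap 85.0 
rows 16 each [ 0.163  -0.7303 -0.004 ] tot [  2.608 -11.684  -0.063] turn [ 0.0013 -0.0009 -0.    ]
```

```bash
python3 -m jog '[[[0.163,-0.73,0,0,0,0,1],[0.163,-0.73,0,0,0,0,1],[0.163,-0.73,0,0,0,0,1],[0.163,-0.73,0,0,0,0,1],[0.163,-0.73,0,0,0,0,1],[0.163,-0.73,0,0,0,0,1],[0.163,-0.73,0,0,0,0,1],[0.163,-0.73,0,0,0,0,1],[0.163,-0.73,0,0,0,0,1],[0.163,-0.73,0,0,0,0,1],[0.163,-0.73,0,0,0,0,1],[0.163,-0.73,0,0,0,0,1]]]'
python3 -m jog '[[[0.163,-0.73,0,0,0,0,1],[0.163,-0.73,0,0,0,0,1],[0.163,-0.73,0,0,0,0,1],[0.163,-0.73,0,0,0,0,1],[0,0,0,0,0,0,1],[0,0,0,0,0,0,1],[0,0,0,0,0,0,1]]]'
python3 tin.py 438 275 w2.png
```

```text
time: 14.75
tool_pos: [459.1, 130.0, 210.4]
tcp_rot: [180.0, -0.0, 22.2]
ft_force: [0.6, 1.4, 0.5]
finger_gap: 85.6
time: 15.62
tool_pos: [435.0, 275.5, 210.1]
tcp_rot: [180.0, 0.0, 22.1]
ft_force: [0.4, 0.9, 0.2]
finger_gap: 85.1
4898
circ (439.0620422363281, 278.34857177734375) 29.67192840576172 med [440.30104703 278.93044179  85.19730282]
coaster 978 [528.4 -24.6  34.4]
plane [-3.22909830e-04  3.96773361e-04  3.44154689e+01]
t 15.72 pos [435.  275.6 210.1] rot [179.99  -0.    22.09] F [0.43 0.29 0.06] M [0.013 0.018 0.043] gap 85.3 
rows 5 each [ 0.019  -0.0042  0.7285] tot [ 0.095 -0.021  3.643] turn [ 0.     -0.     -0.0002]
```

View pics/w2.png

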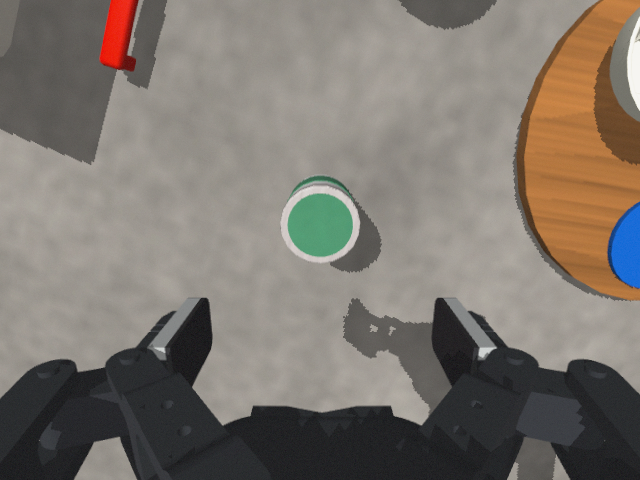

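The left tin at (320,225) is centred between the fingers with nothing near it, and the coaster is still level. I descend to z≈31, grip, lift and weigh.

```bash
python3 -m jog '[[[0.07,-0.02,0.76,0,0,0,1],[0,0,0.76,0,0,0,1],[0,0,0.76,0,0,0,1],[0,0,0.76,0,0,0,1],[0,0,0.36,0,0,0,1],[0,0,0.18,0,0,0,1],[0,0,0,0,0,0,1],[0,0,0,0,0,0,1]]]'
python3 -m jog '[[[0,0,0,0,0,0,0.6],[0,0,0,0,0,0,0.4],[0,0,0,0,0,0,0.4],[0,0,0,0,0,0,0.4],[0,0,0,0,0,0,0.4],[0,0,0,0,0,0,0.4],[0,0,0,0,0,0,0.4]]]' 50
```

```text
time: 16.73
tool_pos: [438.8, 279.2, 32.6]
tcp_rot: [-180.0, -0.1, 22.2]
ft_force: [-0.6, 0.7, -0.1]
finger_gap: 85.3
time: 17.6
tool_pos: [438.4, 279.0, 32.4]
tcp_rot: [180.0, -0.1, 22.2]
ft_force: [-0.9, -2.4, 7.0]
finger_gap: 58.0
```

```bash
python3 -m jog '[[[0,0,-0.2,0,0,0,0.4],[0,0,-0.4,0,0,0,0.4],[0,0,-0.4,0,0,0,0.4],[0,0,0,0,0,0,0.4],[0,0,0,0,0,0,0.4],[0,0,0,0,0,0,0.4],[0,0,0,0,0,0,0.4]]]'
for i in 1 2 3 4 5 6; do python3 -m jog '[[[0,0,0,0,0,0,0.4]]]'|grep -E 'force'; done
python3 -c "
from h import *
go(438.5,279,165,3)"
```

```text
time: 18.48
tool_pos: [437.1, 278.4, 80.1]
tcp_rot: [180.0, 0.1, 22.2]
ft_force: [-1.0, 0.0, -3.7]
finger_gap: 58.1
ft_force: [0.4, 0.3, -4.4]
ft_force: [0.9, 0.3, -4.2]
ft_force: [0.6, 0.3, -2.8]
ft_force: [-0.2, -0.3, -3.6]
ft_force: [-0.3, 0.2, -3.1]
ft_force: [1.0, -0.1, -3.9]
t 19.23 pos [437.6 278.7  81.1] rot [-180.      0.     22.16] F [ 1.   -0.07 -3.93] M [-0.012  0.019  0.015] gap 57.9 
rows 3 each [ 6.300e-03  1.000e-04 -5.595e-01] tot [ 0.019  0.    -1.679] turn [-0.  0. -0.]
```

The left tin pulls about 3.7 N, so it is the heavier one. I raise it to TCP z≈166 and carry it over the coaster centre at (528,-25).

```bash
python3 -m jog '[[[0,0,-0.3,0,0,0,0.4],[0,0,-0.55,0,0,0,0.4],[0,0,-0.55,0,0,0,0.4],[0,0,-0.28,0,0,0,0.4],[0,0,0,0,0,0,0.4]]]'
python3 -c "
from h import *
go(529,-24.6,166,12)"
```

```text
time: 19.85
tool_pos: [438.5, 279.1, 166.7]
tcp_rot: [-180.0, -0.2, 22.2]
ft_force: [0.5, 0.1, -5.1]
finger_gap: 57.6
t 19.85 pos [438.5 279.1 166.7] rot [-1.7998e+02 -1.7000e-01  2.2160e+01] F [ 0.52  0.1  -5.1 ] M [ 0.041  0.013 -0.024] gap 57.6 
rows 12 each [-0.0513  0.5257  0.0009] tot [-0.616  6.309  0.01 ] turn [-0.     -0.0005 -0.    ]
```

```bash
python3 -m jog '[[[-0.03,0.27,0,0,0,0,0.4],[-0.051,0.526,0,0,0,0,0.4],[-0.051,0.526,0,0,0,0,0.4],[-0.051,0.526,0,0,0,0,0.4],[-0.051,0.526,0,0,0,0,0.4],[-0.051,0.526,0,0,0,0,0.4],[-0.051,0.526,0,0,0,0,0.4],[-0.051,0.526,0,0,0,0,0.4],[-0.051,0.526,0,0,0,0,0.4],[-0.051,0.526,0,0,0,0,0.4],[-0.051,0.526,0,0,0,0,0.4],[-0.051,0.526,0,0,0,0,0.4]]]'
python3 -m jog '[[[-0.02,0.26,0,0,0,0,0.4],[0,0,0,0,0,0,0.4],[0,0,0,0,0,0,0.4],[0,0,0,0,0,0,0.4],[0,0,0,0,0,0,0.4]]]'
python3 - <<'E'
from h import *
go(529,-24.6,166,1)
a,_=take('scene');b,_=take('top');go(529,-24.6,166,1)
save(np.hstack([cv2.resize(a[120:340,120:480],(400,245)),cv2.resize(b[120:340,180:540],(400,245))]),'fin.png')
im,d,P=cloud('top')
for n,u,v,lo,hi in(('right tin',453,248,78,95),):
    q=P[v-22:v+22,u-22:u+22].reshape(-1,3);q=q[(q[:,2]>lo)&(q[:,2]<hi)];print(n,cv2.minEnclosingCircle(q[:,:2].astype(np.float32)),np.median(q[:,2]))
im,d,P=cloud('scene');hsv=cv2.cvtColor(im,cv2.COLOR_RGB2HSV)
m=(np.hypot(P[...,0]-529,P[...,1]+25)<48)&(hsv[...,0]>100)&(hsv[...,0]<130)&(hsv[...,1]>150)&(P[...,2]>20)&(P[...,2]<70)
q=P[m];print('coaster',len(q),q.mean(0),np.linalg.lstsq(np.c_[q[:,:2]-q[:,:2].mean(0),np.ones(len(q))],q[:,2],rcond=None)[0] if len(q)>30 else '')
m=(np.hypot(P[...,0]-529,P[...,1]+25)<33)&(P[...,2]>60)&(P[...,2]<260)
q=P[m];print('held tin z 1%',np.percentile(q[:,2],[1,5]))
E
```

```text
time: 21.35
tool_pos: [523.4, -14.6, 163.3]
tcp_rot: [-179.9, 0.2, 22.1]
ft_force: [-0.1, 0.2, -3.8]
finger_gap: 57.9
time: 21.98
tool_pos: [528.4, -24.7, 165.1]
tcp_rot: [180.0, -0.0, 22.2]
ft_force: [-0.3, 0.2, -3.5]
finger_gap: 57.8
t 21.98 pos [528.4 -24.7 165.1] rot [ 1.800e+02 -1.000e-02  2.222e+01] F [-0.26  0.22 -3.49] M [-0.002  0.019  0.019] gap 57.8 
rows 1 each [ 0.0117  0.0024 -0.0177] tot [ 0.012  0.002 -0.018] turn [ 0.     -0.      0.0001]
t 22.07 pos [528.4 -24.9 165.1] rot [ 1.80e+02 -1.00e-02  2.22e+01] F [ 0.01 -0.59 -2.83] M [-0.02   0.032  0.037] gap 57.8 
rows 1 each [ 0.0127 -0.0015 -0.0172] tot [ 0.013 -0.002 -0.017] turn [ 0.     -0.      0.0001]
right tin ((534.8032836914062, -316.92596435546875), 30.218143463134766) 85.45169680818367
coaster 418 [524.84217892 -18.64017293  36.93197569] [2.58587647e-03 5.71311319e-03 3.69319757e+01]
held tin z 1% [136.61486786 142.56650957]
```

View pics/fin.png

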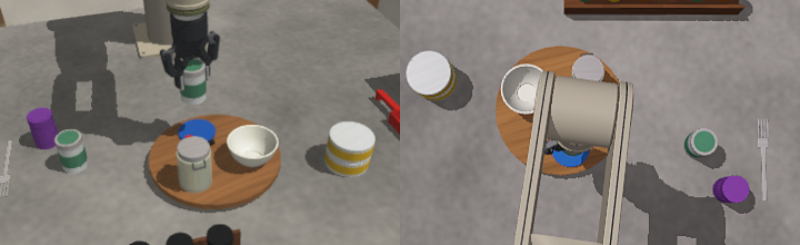

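The heavier tin is held upright above the level coaster, and the lighter tin stands on the slab. Nothing else has been disturbed.

```bash
python3 -c "
from bench import job
print(job.hand_in())"
```

```text
the job is handed in; nothing more can be done
None
```

I pressed the coaster level, then lifted and weighed each green tin. The right one (at about 534, -316) pulled about 1.4 N, so it is the lighter. The left one (at about 439, 278) pulled about 3.7 N, so it is the heavier. I stood the lighter tin back on the slab and handed in at about 22 s, holding the heavier one over the coaster.

My last checks agreed:
- **Coaster:** tilt was about 0.006 rad when last measured, just before hand-in.
- **Heavier tin:** it hangs upright, within about 1 mm of my estimate of the coaster's centre. Its underside is about 134 mm above the slab, which is about 10 cm above the coaster. The gripper opening held steady at 57.8 mm.
- **Lighter tin:** it stands upright within about 2 mm of where it started.
- **Everything else:** nothing looked moved in the final pictures, but I judged that by eye and did not measure it. The scoop was mostly cropped out of that last picture.

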